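# Return the check weights to their block in order of size

## Robot

A 7-joint arm with a two-finger parallel gripper is mounted at the origin on a cart in front of the work surface, level with it; the furniture and walls round the work are solid. World frame = base frame: x ahead of the robot, y to its left, z up, the work surface at z = 0. Lengths are in m, angles in rad, forces in N, time in s.
With the tool pointing down it reaches from about 0.425 to 0.925 m from the base axis. Payload 6.8 kg.
Tool frame: the origin (TCP) lies midway between the tips of the shut fingers; the grasp point (between the pads) lies 19 mm behind it; z points along the fingers, y is the line along which they close (so a half turn about z gives the same grasp; the last joint's range is limited). The gripper opens to 85 mm and grips with 20 to 120 N. Pads are 22 mm wide; open, the fingers measure 114 mm over their backs; the gripper's body (76 mm by 85 mm) begins 54 mm behind the grasp point. The pads swing forward as they close: fully open they stand 13 mm farther back than shut.
Start: joints at [-1.367, 0.477, 0.022, 1.555, -0.011, 1.109, -0.083], TCP at [0.207, 0.642, 0.231] pointing down, gripper open.
Joint ranges: [-2.96, 2.96], [-0.34, 2.1], [-1.41, 1.46], [0.24, 2.44], [-1.37, 4.51], [0.17, 1.92], [-2.96, 2.96]. Speed limits (rad/s): [2.39, 2.39, 3.14, 3.14, 3.14, 3.14, 3.14].

## Interface

Orientations are given as a unit quaternion [w, x, y, z].
In Python, from bench import bot gives the robot as it stands.
- The arm moves only by the tool jog_arm, never from a script. Its argument "motion" is a list of rows, each a list of 3 entries, a list of its own where there are three numbers: the opening, from 0 (shut) to 1 (fully open), then the shift along the tool's x, y, z in m, then the turn, a rotation vector about the tool's x, y, z in degrees. A call has 1 to 12 rows; each row is the pose to reach, as a shift and turn from the pose commanded when the call began, along the tool's axes at that moment; what a row does not reach only later rows make up. A row lasts 1/12 s, in which the tool goes at most 41.7 mm and 7.16 degrees, less where a joint would pass 70% of its speed; a pose out of reach is approached as far as the arm can. A call with a gripper value outside its range is refused whole. The fingers move at their own pace and stop on an object; "grip_force" is the grip in N (left out, the last holds). Time passes only in rows, so rows that repeat a pose let the fingers close. It gives the time, the measured TCP pose, the force, the opening and the grip force at its end, in the units of the state.
- bot.sense(): the state, without advancing time (a new reading comes with each control period).
- bot.camera(name): name is "side" or "top"; returns a dict with "image" (384x512x3 uint8, blue, green, red), "intrinsics" (3x3 intrinsics, pixels), "k1" (the pictures are not rectified: a ray, as slopes to the right and down, at radius r is drawn at 1 + k1 r^2 times it, then the intrinsics apply), "origin" and "orientation" of the camera in the world. Camera axes: x right, y down, z forward; pixel columns grow to the right and rows downward; lengths in m; the calibration is good to about 2 mm. A picture is of the moment at which its call begins. There is no depth.
- bot.finish_job(): hands the job in; it is judged then, once.
Trained networks look in a picture, given as the dict that the camera call returned (one of the last four; its "shot" number tells which), for a name from the list of things; names that differ only in an ending like _2 or _b are one class to them, and where a whole thing is asked for, a point or a joint stands for the part that bears it (a point fixed in the world has none). Each returns a list of dicts, best first, with "p" (0 to 1); they miss things now and then, are a little off and sometimes report something else, mostly with a low value. They report only what shows in the picture. A call takes as long as a camera call. They do not tell look-alikes from the thing itself.
- bot.boxes_of(picture, target): "centre" ([x, y, z] in m, in world coordinates, good to about 4 mm: the middle of the surface that is visible of it).
- bot.outline_of(picture, target): "pixels" (384x512 bool, what is visible of it).
- bot.mark_of(picture, target): "centre" ([x, y, z] in m, in world coordinates, good to about 4 mm: a listed point, or the origin of a listed thing).
The state is a dict: "time": time; "joints": joint angles; "joint_velocities": joint speeds; "joint_torque": joint torques, N m; "position": TCP position; "orientation": TCP orientation; "ft_force": force on the tool from outside, world axes, zero at the start; "wrist_torque": the same for the moment, N m; "grip_width": opening from 0.0 (shut) to 1.0 (fully open); "grasp_force": force on a finger pad.
Only numpy, scipy, OpenCV 4.12 (cv2) and the standard library are available. Lean on these libraries where they do the work, as an engineer would, in place of code of your own. Each camera call takes 0.05 s, during which the arm holds its last target. There are 200 camera calls.

## Task

The balance check is finished: put the four steel check weights back into the row of wells in the wooden block, each seated upright in the well of its own size, so that they stand in order from the largest to the smallest. The largest is still on the balance pan; do not lean on the balance, do not knock any weight over, and leave the amber glass vial standing where it is.

Things in the scene. Friction and masses are not known exactly. Their poses are not given: they have to be found in the camera images.
- weight_500: the largest steel check weight, 500 g: an upright cylinder 40 mm across and 45 mm tall, with a round knob 24 mm across on a narrower neck on top; 63 mm tall in all, the knob being the top 13 mm. It stands on the balance pan at the start. Origin: centre of its underside; z up.
- weight_200: the second largest steel check weight, 200 g: an upright cylinder 30 mm across and 31 mm tall, with a round knob 18 mm across on a narrower neck on top; 45 mm tall in all, the knob being the top 10 mm. It stands on the table. Origin: centre of its underside; z up.
- weight_100: the third largest steel check weight, 100 g: an upright cylinder 24 mm across and 24 mm tall, with a round knob 15 mm across on a narrower neck on top; 36 mm tall in all, the knob being the top 8 mm. It stands on the table. Origin: centre of its underside; z up.
- weight_50: the smallest steel check weight, 50 g: an upright cylinder 19 mm across and 19 mm tall, with a round knob 12 mm across on a narrower neck on top; 29 mm tall in all, the knob being the top 7 mm. It stands on the table. Origin: centre of its underside; z up.
- well_500: the largest round well in the dark wooden block, for the 500 g weight: 56 mm across (8 mm of finger room all round the weight), its mouth chamfered by 2 mm to 60 mm. Origin: centre of its green felt floor, 9 mm below the block's top, 9 mm above the table; z up, y along the row towards the largest well. The fixed block is 230 x 78 mm and 18 mm high.
- well_200: the second largest round well in the dark wooden block, for the 200 g weight: 46 mm across (8 mm of finger room all round the weight), its mouth chamfered by 2 mm to 50 mm. Origin: centre of its green felt floor, 9 mm below the block's top, 9 mm above the table; z up, y along the row towards the largest well. From the largest to the smallest, the wells lie 60, 52 and 46.5 mm apart.
- well_100: the third largest round well in the dark wooden block, for the 100 g weight: 40 mm across (8 mm of finger room all round the weight), its mouth chamfered by 2 mm to 44 mm. Origin: centre of its green felt floor, 9 mm below the block's top, 9 mm above the table; z up, y along the row towards the largest well.
- well_50: the smallest round well in the dark wooden block, for the 50 g weight: 35 mm across (8 mm of finger room all round the weight), its mouth chamfered by 2 mm to 39 mm. Origin: centre of its green felt floor, 9 mm below the block's top, 9 mm above the table; z up, y along the row towards the largest well.
- balance: fixed white top-loading balance, 180 mm (x, depth) by 150 mm (y) wide, case 42 mm high, display panel on its -x side; a round steel pan 110 mm across is centred at x = +20 mm, its top 58 mm above the table. Origin: centre of the underside on the table.
- vial: amber glass vial with blue cap, 26 mm across and 53 mm tall, standing on the table beside the weights; not part of the set. Origin: centre of its underside; z up.
There are look-alikes about, which are no part of the job. What is shaped like the weight_200 but red is not meant.

How it is judged:
By the outcome, as a careful person would: the job done as asked, in the order asked, and still so for the second after the job is handed in, with the robot touching nothing.
It also fails if it takes over 96 s, if anything falls off the work surface, if the arm or the gripper's body presses on something with over 40 N, if the wrist force passes 120 N, or if a joint passes its speed limit or range.

## Working session

There is one attempt and no reset: what is moved stays moved. The work goes in short steps, Python scripts to look and compute and a tool call to move; the robot and the scene stay as the last step left them, time stands still between calls to the robot, and variables do not carry over. Pictures are saved under pics/ and viewed, at most 14 in all, crops included, and the job is handed in when it is done.

Besides the shell and the picture viewer there is one more tool, called as name([rows], argument=value, ...), one row to a line, values as JSON. jog_arm: Moves the arm, as the interface text tells. Its arguments: {"type":"object","properties":{"motion":{"type":"array"},"grip_force":{"type":"number"}},"required":["motion"]}

```bash
mkdir -p pics
python3 - <<'E'
from bench import bot
import cv2
s=bot.sense(); print({k:s[k] for k in('time','position','orientation','grip_width','ft_force')})
for n in('top','side'):
    p=bot.camera(n); cv2.imwrite(f'pics/{n}0.png',p['image']); print(n,p['origin'],p['orientation'],p['k1'])
    for t in['weight_500','weight_200','weight_100','weight_50','well_500','well_200','well_100','well_50','balance','vial']:
        print(t,[(round(d['p'],2),[round(float(v),4) for v in d['centre']]) for d in bot.mark_of(p,t)][:4])
E
```

```text
{'time': 0.0, 'position': array([0.20690113, 0.64188952, 0.23034487]), 'orientation': array([-7.42889364e-05,  1.55243838e-01,  9.87875767e-01, -9.02141514e-04]), 'grip_width': 0.9963567921598565, 'ft_force': array([-0.48280041,  0.88775423, -0.26713916])}
top [0.46204689 0.00366092 0.90831754] [ 0.0107901  -0.69920792  0.7143594  -0.0261247 ] 0.0483173254666756
weight_500 [(0.74, [0.4405, -0.0748, 0.0015]), (0.7, [0.5058, -0.0277, 0.0029]), (0.63, [0.4325, -0.2469, 0.0038]), (0.55, [0.4247, -0.1614, 0.0013])]
weight_200 [(0.74, [0.4405, -0.0748, 0.0015]), (0.7, [0.5058, -0.0277, 0.0029]), (0.63, [0.4325, -0.2469, 0.0038]), (0.55, [0.4247, -0.1614, 0.0013])]
weight_100 [(0.74, [0.4405, -0.0748, 0.0015]), (0.7, [0.5058, -0.0277, 0.0029]), (0.63, [0.4325, -0.2469, 0.0038]), (0.55, [0.4247, -0.1614, 0.0013])]
weight_50 [(0.74, [0.4405, -0.0748, 0.0015]), (0.7, [0.5058, -0.0277, 0.0029]), (0.63, [0.4325, -0.2469, 0.0038]), (0.55, [0.4247, -0.1614, 0.0013])]
well_500 [(0.9, [0.5335, 0.2184, 0.0118]), (0.87, [0.5546, 0.1608, 0.0079]), (0.62, [0.5789, 0.1208, 0.0088]), (0.62, [0.5997, 0.081
[... 1043 characters left out ...]
0.3691, 0.0154, -0.0002])]
weight_50 [(0.93, [0.4922, -0.1309, 0.0034]), (0.87, [0.5072, -0.0258, -0.0016]), (0.84, [0.4437, -0.0746, 0.0034]), (0.69, [0.3691, 0.0154, -0.0002])]
well_500 [(0.6, [0.582, 0.114, 0.0081]), (0.43, [0.5297, 0.2181, 0.0122]), (0.38, [0.5584, 0.1645, 0.0094])]
well_200 [(0.6, [0.582, 0.114, 0.0081]), (0.43, [0.5297, 0.2181, 0.0122]), (0.38, [0.5584, 0.1645, 0.0094])]
well_100 [(0.6, [0.582, 0.114, 0.0081]), (0.43, [0.5297, 0.2181, 0.0122]), (0.38, [0.5584, 0.1645, 0.0094])]
well_50 [(0.6, [0.582, 0.114, 0.0081]), (0.43, [0.5297, 0.2181, 0.0122]), (0.38, [0.5584, 0.1645, 0.0094])]
balance [(0.95, [0.6479, -0.1543, -0.0006])]
vial [(0.61, [0.4447, -0.0008, -0.0017])]
```

View pics/top0.png

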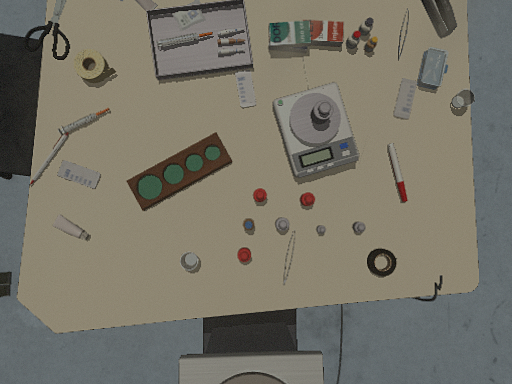

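View pics/side0.png

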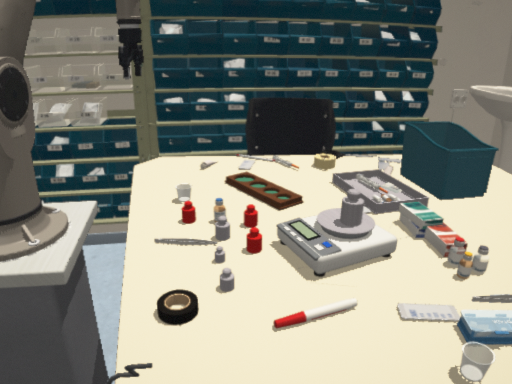

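The top view shows the 500 g at (322,112) on the pan, the 200 g at (282,225), the 50 g at (321,230) and the 100 g at (359,227). The red look-alikes are at (260,195), (307,199) and (245,255), and the vial is at (249,225). The wells run from (150,187), the largest, to (213,153). Next I'll fit the exact positions from silhouettes.

```bash
cat > h.py <<'E'
from bench import bot
import cv2, numpy as np
from scipy.spatial.transform import Rotation as R
from scipy.optimize import least_squares
def rot(q): return R.from_quat([q[1],q[2],q[3],q[0]])
def proj(c,P):
    p=rot(c['orientation']).inv().apply(np.atleast_2d(P)-c['origin']); s=p[:,:2]/p[:,2:]
    s=s*(1+c['k1']*(s**2).sum(1,keepdims=True)); K=np.array(c['intrinsics'])
    return s@K[:2,:2].T+K[:2,2]
def unproj(c,px,z):
    return least_squares(lambda v:(proj(c,[v[0],v[1],z])-px).ravel(),[.5,0]).x
# radius, body height, knob radius, total, knob height
W={'500':(.02,.045,.012,.063,.013),'200':(.015,.031,.009,.045,.010),'100':(.012,.024,.0075,.036,.008),'50':(.0095,.019,.006,.029,.007),'vial':(.013,.053,.013,.053,.01)}
def model(k,x,y,z):
    r,h,kr,t,kh=W[k]; a=np.linspace(0,2*np.pi,48)
    ring=lambda r,zz:np.c_[x+r*np.cos(a),y+r*np.sin(a),0*a+z+zz]
    return [np.r_[ring(r,0),ring(r,h)],np.r_[ring(kr,t-kh),ring(kr,t)],np.r_[ring(kr*.6,h),ring(kr*.6,t)]]
def sil(c,k,x,y,z,S=8):
    m=np.zeros((384*S//1,512*S),np.uint8)
    for part in model(k,x,y,z):
        cv2.fillConvexPoly(m,cv2.convexHull(np.round((proj(c,part)+.5)*S).astype(np.int32)),1)
    M=cv2.moments(m,True); return np.array([M['m10'],M['m01']])/M['m00']/S-.5, M['m00']/S**2
def cen(m):
    M=cv2.moments(m.astype(np.uint8),True); return np.array([M['m10'],M['m01']])/M['m00'],M['m00']
E
cat > m.py <<'E'
from h import *
T,S=bot.camera('top'),bot.camera('side')
init={'500':([322,112],.1,.058),'200':([282,225],.02,0),'100':([359,227],.015,0),'50':([321,230],.012,0),'vial':([249,225],.03,0)}
for k,(px,zz,z) in init.items():
    x,y=unproj(T,px,zz); 
    for c,n in((T,'top'),(S,'side')):
        exp,ea=sil(c,k,x,y,z); best=None
        for d in bot.outline_of(c,'vial' if k=='vial' else 'weight_'+k):
            p,a=cen(d['pixels'])
            if np.linalg.norm(p-exp)<9: best=(p,a); break
        if best is None: print(k,n,'none',exp.round(1)); continue
        xy=np.array([x,y])
        for _ in range(3):
            e,ea=sil(c,k,*xy,z)
            J=np.array([(sil(c,k,*(xy+d),z)[0]-e)/.01 for d in np.eye(2)*.01]).T
            xy=xy+np.linalg.solve(J,best[0]-e)
        print(k,n,xy.round(4),'px',best[0].round(1),'area',best[1],round(ea))
im=T['image'].astype(int); g=((im[...,1]-im[...,2]>12)&(im[...,1]-im[...,0]>0)).astype(np.uint8); g[:,:115]=0;g[:,240:]=0;g[:125]=0;g[220:]=0
n,l,st,ce=cv2.connectedComponentsWithStats(g)
w=np.array([unproj(T,ce[i],.0135) for i in sorted(range(1,n),key=lambda i:ce[i][0]) if st[i,4]>60])
print(w.round(4),[st[i,4] for i in range(1,n) if st[i,4]>60])
s=np.array([0,-.06,-.112,-.1585])
f=least_squares(lambda v:(np.c_[v[0]-s*np.sin(v[2]),v[1]+s*np.cos(v[2])]-w).ravel(),[.53,.22,.4])
v=f.x; print('fit',v.round(4),np.c_[v[0]-s*np.sin(v[2]),v[1]+s*np.cos(v[2])].round(4),np.abs(f.fun).max())
E
python3 m.py
```

```text
500 top [ 0.6716 -0.1576] px [321.5 111.6] area 414.0 418
500 side [ 0.6711 -0.1583] px [351.7 208.3] area 689.0 739
200 top [ 0.4394 -0.0737] px [281.5 223.3] area 153.0 162
200 side none [220.8 228.4]
100 top none [358.7 227. ]
100 side [ 0.4283 -0.2489] px [226.8 280.3] area 277.0 334
50 top [ 0.4252 -0.1606] px [320.  228.7] area 42.0 72
50 side [ 0.4242 -0.1656] px [219.4 255.2] area 147.0 171
vial top none [249.  225.2]
vial side [0.4381 0.0056] px [218.4 208.4] area 179.0 315
[[0.5268 0.2174]
 [0.555  0.1646]
 [0.5795 0.1186]
 [0.6006 0.0775]] [np.int32(160), np.int32(219), np.int32(302), np.int32(449)]
fit [0.5269 0.2176 0.4863] [[0.5269 0.2176]
 [0.5549 0.1645]
 [0.5792 0.1186]
 [0.6009 0.0774]] 0.0003360637840661429
```

```bash
cat > d.py <<'E'
import sys; from h import *
s=bot.sense(); r=rot(s['orientation']); t=np.array([float(v) for v in sys.argv[1:4]])
a=.4863; y=[np.cos(a),np.sin(a),0]; z=[0,0,-1]; x=np.cross(y,z)
q=R.from_matrix(np.array([x,y,z]).T)
print('t',round(s['time'],2),'pos',s['position'].round(4),'shift mm',(r.inv().apply(t-s['position'])*1000).round(1),'turn',np.degrees((r.inv()*q).as_rotvec()).round(2),'ft',s['ft_force'].round(1),'grip',round(s['grip_width'],3),round(float(np.max(s['grasp_force'])),1))
E
python3 d.py .6713 -.158 .19
```

```text
t 1.7 pos [0.207  0.6425 0.2313] shift mm [-687.4 -619.5   41.3] turn [ 0.   -0.   44.27] ft [ 0.  -0.3 -0.2] grip 1.003 0.0
```

jog_arm([
  [0.8,[-0.687,-0.619,0.041],[0,0,44.3]],
  [0.8,[-0.687,-0.619,0.041],[0,0,44.3]],
  [0.8,[-0.687,-0.619,0.041],[0,0,44.3]],
  [0.8,[-0.687,-0.619,0.041],[0,0,44.3]],
  [0.8,[-0.687,-0.619,0.041],[0,0,44.3]],
  [0.8,[-0.687,-0.619,0.041],[0,0,44.3]],
  [0.8,[-0.687,-0.619,0.041],[0,0,44.3]],
  [0.8,[-0.687,-0.619,0.041],[0,0,44.3]],
  [0.8,[-0.687,-0.619,0.041],[0,0,44.3]],
  [0.8,[-0.687,-0.619,0.041],[0,0,44.3]],
  [0.8,[-0.687,-0.619,0.041],[0,0,44.3]],
  [0.8,[-0.687,-0.619,0.041],[0,0,44.3]],
])

```text
time: 2.7
position: [0.4584, 0.2086, 0.2095]
orientation: [0.0, 0.516, 0.856, 0.001]
ft_force: [0.3, 0.8, -0.3]
grip_width: 0.8
grasp_force: 0.0
```

```bash
python3 d.py .6713 -.158 .19
```

```text
t 2.7 pos [0.4584 0.2086 0.2095] shift mm [-423.6   17.    19.3] turn [ 0.06 -0.02 -0.02] ft [ 0.3  0.8 -0.3] grip 0.8 0.0
```

jog_arm([
  [0.8,[-0.423,0.017,0.019],[0,0,0]],
  [0.8,[-0.423,0.017,0.019],[0,0,0]],
  [0.8,[-0.423,0.017,0.019],[0,0,0]],
  [0.8,[-0.423,0.017,0.019],[0,0,0]],
  [0.8,[-0.423,0.017,0.019],[0,0,0]],
  [0.8,[-0.423,0.017,0.019],[0,0,0]],
  [0.8,[-0.423,0.017,0.019],[0,0,0]],
  [0.8,[-0.423,0.017,0.019],[0,0,0]],
  [0.8,[-0.423,0.017,0.019],[0,0,0]],
  [0.8,[-0.423,0.017,0.019],[0,0,0]],
  [0.8,[-0.423,0.017,0.019],[0,0,0]],
  [0.8,[-0.423,0.017,0.019],[0,0,0]],
])

```text
time: 3.7
position: [0.6705, -0.1604, 0.1898]
orientation: [0.001, 0.519, 0.855, -0.001]
ft_force: [-0.9, 0.1, -0.2]
grip_width: 0.804
grasp_force: 0.0
```

```bash
python3 d.py .6713 -.158 .075
```

```text
t 3.7 pos [ 0.6705 -0.1604  0.1898] shift mm [  2.    2.  114.8] turn [-0.07  0.13 -0.34] ft [-0.9  0.1 -0.2] grip 0.804 0.0
```

jog_arm([
  [0.8,[0.002,0.002,0.02],[0,0,0]],
  [0.8,[0.002,0.002,0.05],[0,0,0]],
  [0.8,[0.002,0.002,0.08],[0,0,0]],
  [0.8,[0.002,0.002,0.1],[0,0,0]],
  [0.8,[0.002,0.002,0.111],[0,0,0]],
  [0.8,[0.002,0.002,0.115],[0,0,0]],
  [0.8,[0.002,0.002,0.115],[0,0,0]],
  [0.6,[0.002,0.002,0.115],[0,0,0]],
  [0.5,[0.002,0.002,0.115],[0,0,0]],
  [0.4,[0.002,0.002,0.115],[0,0,0]],
  [0.3,[0.002,0.002,0.115],[0,0,0]],
  [0.3,[0.002,0.002,0.115],[0,0,0]],
], grip_force=40)

```text
time: 4.7
position: [0.672, -0.1534, 0.0772]
orientation: [0.001, 0.516, 0.856, 0.001]
ft_force: [-2.1, 0.3, 6.3]
grip_width: 0.452
grasp_force: 41.0
```

```bash
python3 d.py .6713 -.158 .075; python3 -c "
from h import *
c=bot.camera('side');cv2.imwrite('pics/g1.png',cv2.resize(c['image'][150:300,250:450],None,fx=3,fy=3))"
```

```text
t 4.7 pos [ 0.672  -0.1534  0.0772] shift mm [-3.7 -2.8  2.2] turn [ 0.13  0.08 -0.04] ft [-2.1  0.3  6.3] grip 0.452 41.0
```

View pics/g1.png

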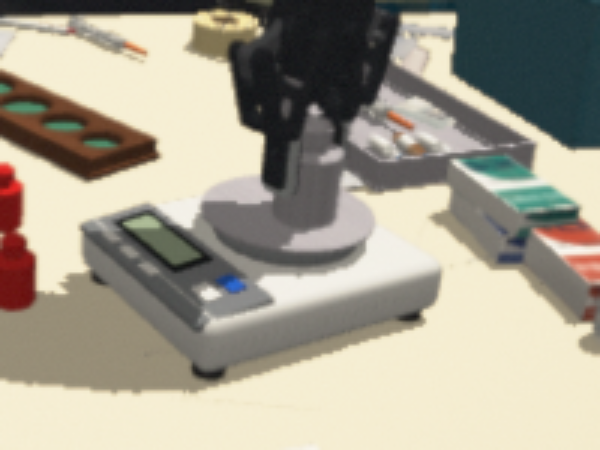

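The side view shows the 500 g between the fingers, with its body gripped just above the pan. I'll lift it and move it over the largest well.

jog_arm([
  [0.3,[0,0,-0.004],[0,0,0]],
  [0.3,[0,0,-0.014],[0,0,0]],
  [0.3,[0,0,-0.03],[0,0,0]],
  [0.3,[0,0,-0.045],[0,0,0]],
  [0.3,[0.004,0,-0.055],[0,0,0]],
  [0.3,[0.014,0.001,-0.06],[0,0,0]],
  [0.3,[0.032,0.003,-0.06],[0,0,0]],
  [0.3,[0.056,0.006,-0.06],[0,0,0]],
  [0.3,[0.084,0.009,-0.06],[0,0,0]],
  [0.3,[0.114,0.012,-0.06],[0,0,0]],
  [0.3,[0.146,0.016,-0.06],[0,0,0]],
  [0.3,[0.178,0.02,-0.06],[0,0,0]],
])

```text
time: 5.75
position: [0.6038, 0.0158, 0.1347]
orientation: [-0.001, 0.516, 0.856, -0.0]
ft_force: [0.1, 0.9, -5.1]
grip_width: 0.455
grasp_force: 41.0
```

```bash
python3 d.py .5252 .2209 .12
```

```text
t 5.75 pos [0.6038 0.0158 0.1347] shift mm [218.   26.3  14.9] turn [-0.06 -0.07 -0.02] ft [ 0.1  0.9 -5.1] grip 0.455 41.0
```

jog_arm([
  [0.3,[0.032,0.004,0],[0,0,0]],
  [0.3,[0.064,0.008,0],[0,0,0]],
  [0.3,[0.096,0.012,0],[0,0,0]],
  [0.3,[0.128,0.016,0],[0,0,0]],
  [0.3,[0.156,0.02,0],[0,0,0]],
  [0.3,[0.18,0.023,0.003],[0,0,0]],
  [0.3,[0.2,0.025,0.008],[0,0,0]],
  [0.3,[0.212,0.026,0.015],[0,0,0]],
  [0.3,[0.217,0.026,0.025],[0,0,0]],
  [0.3,[0.218,0.026,0.035],[0,0,0]],
  [0.3,[0.218,0.026,0.035],[0,0,0]],
  [0.3,[0.218,0.026,0.035],[0,0,0]],
])

```text
time: 6.75
position: [0.5267, 0.2164, 0.0992]
orientation: [-0.0, 0.517, 0.856, -0.001]
ft_force: [-0.2, 0.3, -4.5]
grip_width: 0.452
grasp_force: 41.1
```

```bash
python3 d.py .5252 .2209 .0272
python3 - <<'E'
from h import *
c=bot.camera('top');cv2.imwrite('pics/g2.png',cv2.resize(c['image'][100:250,90:290],None,fx=3,fy=3))
E
python3 d.py .5252 .2209 .0272
```

```text
t 6.75 pos [0.5267 0.2164 0.0992] shift mm [ 4.8  0.9 72. ] turn [-0.13  0.07 -0.17] ft [-0.2  0.3 -4.5] grip 0.452 41.1
t 6.8 pos [0.5274 0.2166 0.0998] shift mm [ 4.9  0.2 72.6] turn [-0.05  0.06 -0.18] ft [ 0.2 -0.9 -5.7] grip 0.46 41.2
```

View pics/g2.png

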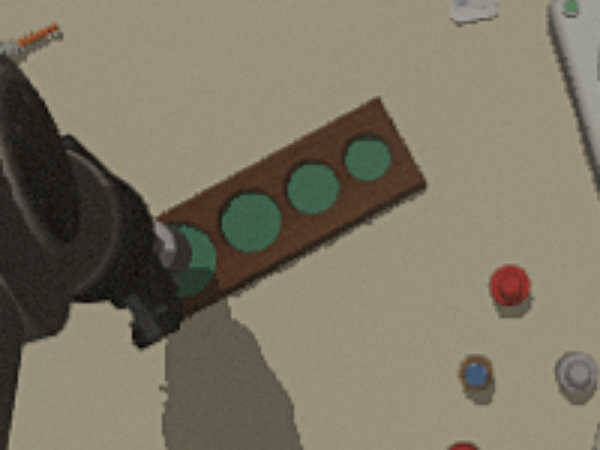

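The top view shows the held 500 g over the largest well, at about (145,187) in the full picture. I'll lower most of the way, then settle.

jog_arm([
  [0.3,[0.002,0,0.004],[0,0,0]],
  [0.3,[0.004,0,0.014],[0,0,0]],
  [0.3,[0.004,0,0.028],[0,0,0]],
  [0.3,[0.004,0,0.042],[0,0,0]],
  [0.3,[0.004,0,0.05],[0,0,0]],
  [0.3,[0.004,0,0.055],[0,0,0]],
  [0.3,[0.004,0,0.057],[0,0,0]],
  [0.3,[0.004,0,0.057],[0,0,0]],
  [0.3,[0.004,0,0.057],[0,0,0]],
])

```text
time: 7.55
position: [0.5254, 0.2222, 0.0436]
orientation: [0.0, 0.516, 0.856, 0.0]
ft_force: [-0.0, -0.0, -4.7]
grip_width: 0.451
grasp_force: 41.2
```

```bash
python3 d.py .5252 .2209 .0282
python3 - <<'E'
from h import *
c=bot.camera('side');cv2.imwrite('pics/g3.png',cv2.resize(c['image'][120:240,180:340],None,fx=4,fy=4))
for k in [(0.5252,.2209),(.5269,.2176)]: print(proj(c,[*k,.018]))
E
python3 d.py .5252 .2209 .0282
```

```text
t 7.55 pos [0.5254 0.2222 0.0436] shift mm [-1.1 -0.8 15.4] turn [ 0.05  0.   -0.04] ft [-0.  -0.  -4.7] grip 0.451 41.2
[[243.36816937 176.82497322]]
[[244.1692814  177.20835725]]
t 7.6 pos [0.5255 0.2223 0.0437] shift mm [-1.1 -1.  15.5] turn [ 0.07 -0.   -0.04] ft [ 0.2  0.4 -4.6] grip 0.456 41.2
```

View pics/g3.png

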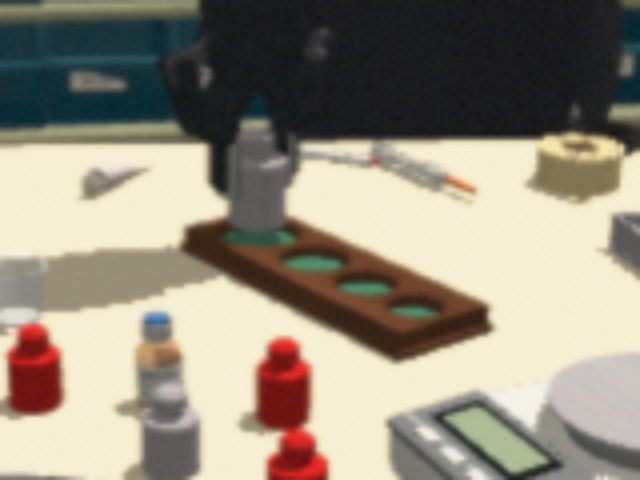

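The side view shows the 500 g upright, centred over the largest well at about (244,170) and just above its mouth. Lowering it now.

jog_arm([
  [0.3,[-0.001,-0.001,0.005],[0,0,0]],
  [0.3,[-0.001,-0.001,0.01],[0,0,0]],
  [0.3,[-0.001,-0.001,0.013],[0,0,0]],
  [0.3,[-0.001,-0.001,0.0145],[0,0,0]],
  [0.3,[-0.001,-0.001,0.015],[0,0,0]],
  [0.3,[-0.001,-0.001,0.015],[0,0,0]],
])

```text
time: 8.1
position: [0.5244, 0.2207, 0.0282]
orientation: [-0.0, 0.516, 0.856, -0.0]
ft_force: [-0.7, -0.3, -4.2]
grip_width: 0.45
grasp_force: 41.5
```

jog_arm([
  [0.3,[0,0,0.001],[0,0,0]],
  [0.3,[0,0,0.001],[0,0,0]],
  [0.3,[0,0,0.001],[0,0,0]],
])

```text
time: 8.35
position: [0.5245, 0.2208, 0.0281]
orientation: [-0.0, 0.516, 0.856, 0.0]
ft_force: [-5.3, -1.5, 8.1]
grip_width: 0.451
grasp_force: 42.7
```

jog_arm([
  [0.5,[0,0,0],[0,0,0]],
  [0.6,[0,0,0],[0,0,0]],
  [0.7,[0,0,0],[0,0,0]],
  [0.7,[0,0,0],[0,0,0]],
  [0.7,[0,0,0],[0,0,0]],
  [0.7,[0,0,-0.01],[0,0,0]],
  [0.7,[0,0,-0.03],[0,0,0]],
  [0.7,[0,0,-0.06],[0,0,0]],
  [0.7,[0,0,-0.09],[0,0,0]],
  [0.7,[0,0,-0.11],[0,0,0]],
  [0.7,[0,0,-0.12],[0,0,0]],
])

```text
time: 9.27
position: [0.5262, 0.2213, 0.1507]
orientation: [0.001, 0.516, 0.856, 0.002]
ft_force: [0.3, 0.4, -0.2]
grip_width: 0.701
grasp_force: 0.0
```

```bash
python3 d.py .4394 -.0737 .12;  python3 - <<'E'
from h import *
c=bot.camera('side')
for k,x,y,z in (('500',.5269,.2176,.009),('200',.4394,-.0737,0)):
    e,ea=sil(c,k,x,y,z)
    print(k,e,ea,[(cen(d['pixels'])[0].round(1),cen(d['pixels'])[1]) for d in bot.outline_of(c,'weight_'+k) if np.linalg.norm(cen(d['pixels'])[0]-e)<12])
cv2.imwrite('pics/g4.png',cv2.resize(c['image'][120:270,180:340],None,fx=4,fy=4))
E
```

```text
t 9.27 pos [0.5262 0.2213 0.1507] shift mm [-220.4 -214.5   29.6] turn [ 0.28 -0.02 -0.05] ft [ 0.3  0.4 -0.2] grip 0.701 0.0
500 [244.1978662  170.72735454] 345.078125 [(array([243. , 170.1]), 323.0)]
200 [222.64640996 227.99851142] 335.890625 [(array([221.9, 228.7]), 322.0)]
```

View pics/g4.png

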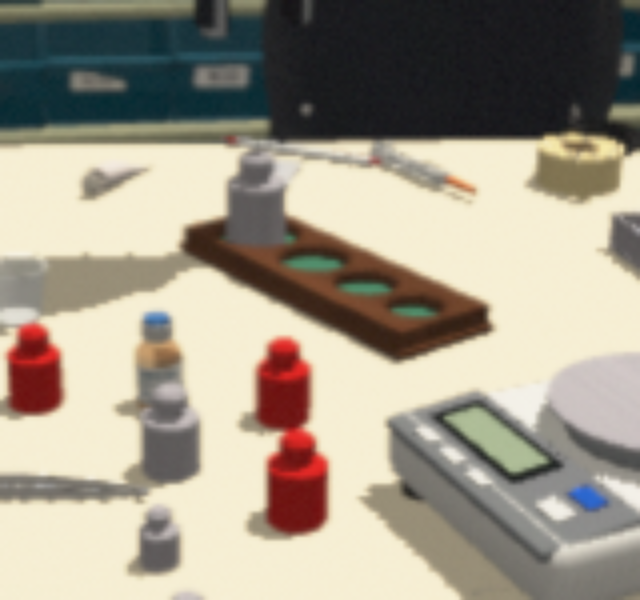

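The side view shows the 500 g seated upright in the largest well at (244,170). Next is the 200 g.

jog_arm([
  [0.6,[-0.01,-0.01,0],[0,0,0]],
  [0.6,[-0.03,-0.029,0],[0,0,0]],
  [0.6,[-0.055,-0.053,0],[0,0,0]],
  [0.6,[-0.082,-0.08,0],[0,0,0]],
  [0.6,[-0.109,-0.106,0.005],[0,0,0]],
  [0.6,[-0.136,-0.133,0.01],[0,0,0]],
  [0.6,[-0.163,-0.159,0.015],[0,0,0]],
  [0.6,[-0.188,-0.183,0.02],[0,0,0]],
  [0.6,[-0.207,-0.202,0.025],[0,0,0]],
  [0.6,[-0.217,-0.211,0.03],[0,0,0]],
  [0.6,[-0.22,-0.214,0.03],[0,0,0]],
  [0.6,[-0.22,-0.214,0.03],[0,0,0]],
])

```text
time: 10.42
position: [0.4361, -0.075, 0.1161]
orientation: [-0.001, 0.518, 0.856, -0.001]
ft_force: [-0.1, 0.1, 0.4]
grip_width: 0.602
grasp_force: 0.0
```

jog_arm([
  [0.6,[0,0,0],[0,0,0]],
])

```text
time: 10.5
position: [0.4376, -0.0732, 0.1167]
orientation: [-0.001, 0.516, 0.856, -0.0]
ft_force: [1.3, -0.3, -0.3]
grip_width: 0.605
grasp_force: 0.0
```

```bash
python3 d.py .4394 -.0737 .014
```

```text
t 10.5 pos [ 0.4376 -0.0732  0.1167] shift mm [ -1.3   1.5 102.7] turn [-0.06 -0.04 -0.02] ft [ 1.3 -0.3 -0.3] grip 0.605 0.0
```

jog_arm([
  [0.6,[-0.001,0.001,0.02],[0,0,0]],
  [0.6,[-0.001,0.001,0.05],[0,0,0]],
  [0.6,[-0.001,0.001,0.075],[0,0,0]],
  [0.6,[-0.001,0.001,0.092],[0,0,0]],
  [0.6,[-0.001,0.001,0.1],[0,0,0]],
  [0.6,[-0.001,0.001,0.102],[0,0,0]],
  [0.6,[-0.001,0.001,0.102],[0,0,0]],
  [0.5,[-0.001,0.001,0.102],[0,0,0]],
  [0.4,[-0.001,0.001,0.102],[0,0,0]],
  [0.3,[-0.001,0.001,0.102],[0,0,0]],
  [0.2,[-0.001,0.001,0.102],[0,0,0]],
  [0.2,[-0.001,0.001,0.102],[0,0,0]],
], grip_force=30)

```text
time: 11.5
position: [0.4402, -0.0739, 0.0162]
orientation: [0.001, 0.516, 0.856, 0.001]
ft_force: [-0.8, -0.1, 6.2]
grip_width: 0.335
grasp_force: 29.1
```

```bash
python3 d.py .4394 -.0737 .014
```

```text
t 11.5 pos [ 0.4402 -0.0739  0.0162] shift mm [ 0.6 -0.6  2.2] turn [ 0.11  0.03 -0.03] ft [-0.8 -0.1  6.2] grip 0.335 29.1
```

jog_arm([
  [0.2,[0,0,-0.004],[0,0,0]],
  [0.2,[0,0,-0.016],[0,0,0]],
  [0.2,[0,0,-0.036],[0,0,0]],
  [0.2,[0,0,-0.058],[0,0,0]],
  [0.2,[0.003,0.004,-0.075],[0,0,0]],
  [0.2,[0.01,0.014,-0.085],[0,0,0]],
  [0.2,[0.022,0.03,-0.088],[0,0,0]],
  [0.2,[0.038,0.051,-0.088],[0,0,0]],
  [0.2,[0.056,0.075,-0.088],[0,0,0]],
  [0.2,[0.074,0.1,-0.088],[0,0,0]],
  [0.2,[0.092,0.125,-0.088],[0,0,0]],
  [0.2,[0.11,0.149,-0.088],[0,0,0]],
])

```text
time: 12.5
position: [0.5202, 0.0944, 0.1037]
orientation: [0.0, 0.516, 0.856, 0.0]
ft_force: [1.5, 0.1, -1.7]
grip_width: 0.337
grasp_force: 30.0
```

jog_arm([
  [0.2,[0.016,0.022,0],[0,0,0]],
  [0.2,[0.029,0.039,0],[0,0,0]],
  [0.2,[0.038,0.052,0.004],[0,0,0]],
  [0.2,[0.044,0.06,0.012],[0,0,0]],
  [0.2,[0.046,0.063,0.022],[0,0,0]],
  [0.2,[0.047,0.064,0.032],[0,0,0]],
  [0.2,[0.047,0.064,0.04],[0,0,0]],
  [0.2,[0.047,0.064,0.045],[0,0,0]],
  [0.2,[0.047,0.064,0.047],[0,0,0]],
  [0.2,[0.047,0.064,0.047],[0,0,0]],
])

```text
time: 13.33
position: [0.5538, 0.163, 0.0555]
orientation: [-0.0, 0.517, 0.856, -0.001]
ft_force: [-0.4, -0.7, -0.8]
grip_width: 0.336
grasp_force: 30.0
```

```bash
python3 d.py .5549 .1645 .0248
python3 - <<'E'
from h import *
c=bot.camera('side');cv2.imwrite('pics/g5.png',cv2.resize(c['image'][120:240,180:340],None,fx=4,fy=4))
print(proj(c,[.5549,.1645,.018]))
E
python3 d.py .5549 .1645 .0248
```

```text
t 13.33 pos [0.5538 0.163  0.0555] shift mm [ 0.8  1.7 30.7] turn [-0.09  0.01 -0.11] ft [-0.4 -0.7 -0.8] grip 0.336 30.0
[[257.89199287 183.64771675]]
t 13.38 pos [0.5543 0.1633 0.056 ] shift mm [ 0.8  1.1 31.2] turn [-0.03  0.01 -0.1 ] ft [-1.   0.1 -2. ] grip 0.331 30.0
```

View pics/g5.png

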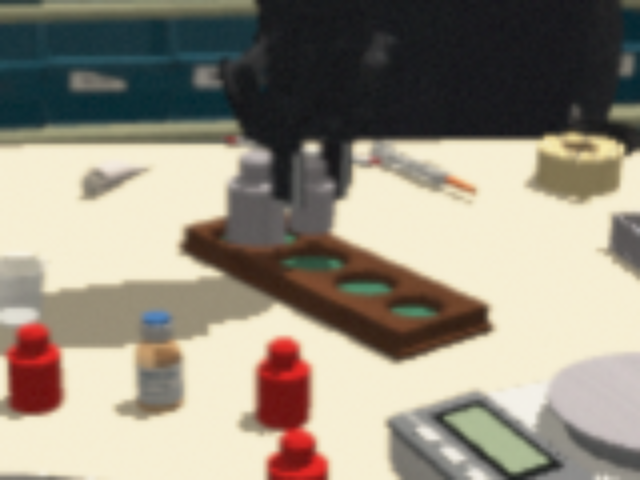

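The side view shows the 200 g upright over the second well at about (258,170). Lowering it.

jog_arm([
  [0.2,[0.001,0.001,0.006],[0,0,0]],
  [0.2,[0.001,0.001,0.015],[0,0,0]],
  [0.2,[0.001,0.001,0.022],[0,0,0]],
  [0.2,[0.001,0.001,0.027],[0,0,0]],
  [0.2,[0.001,0.001,0.0295],[0,0,0]],
  [0.2,[0.001,0.001,0.0305],[0,0,0]],
  [0.2,[0.001,0.001,0.031],[0,0,0]],
  [0.2,[0.001,0.001,0.031],[0,0,0]],
])

```text
time: 14.05
position: [0.5545, 0.1654, 0.0254]
orientation: [-0.0, 0.516, 0.856, -0.0]
ft_force: [-1.7, -0.4, 1.3]
grip_width: 0.33
grasp_force: 30.3
```

jog_arm([
  [0.2,[0,0,0.001],[0,0,0]],
  [0.2,[0,0,0.001],[0,0,0]],
])

```text
time: 14.22
position: [0.5546, 0.1655, 0.0253]
orientation: [-0.001, 0.516, 0.856, 0.0]
ft_force: [-7.0, -1.3, 12.2]
grip_width: 0.335
grasp_force: 31.4
```

jog_arm([
  [0.4,[0,0,-0.001],[0,0,0]],
  [0.5,[0,0,-0.001],[0,0,0]],
  [0.55,[0,0,-0.001],[0,0,0]],
  [0.55,[0,0,-0.001],[0,0,0]],
  [0.55,[0,0,-0.01],[0,0,0]],
  [0.55,[0,0,-0.03],[0,0,0]],
  [0.55,[0,0,-0.055],[0,0,0]],
  [0.55,[0,0,-0.08],[0,0,0]],
  [0.55,[0,0,-0.095],[0,0,0]],
  [0.55,[0,0,-0.1],[0,0,0]],
  [0.55,[0,0,-0.1],[0,0,0]],
])

```text
time: 15.13
position: [0.5558, 0.1659, 0.1257]
orientation: [0.001, 0.516, 0.856, 0.001]
ft_force: [0.6, 0.3, -0.2]
grip_width: 0.552
grasp_force: 0.0
```

```bash
python3 - <<'E'
from h import *
import subprocess
c=bot.camera('side'); t=bot.camera('top')
for q in (c,t):
  for k,x,y,z in (('500',.5269,.2176,.009),('200',.5549,.1645,.009),('100',.4283,-.2489,0),('50',.425,-.161,0)):
    for d in bot.outline_of(q,'weight_'+k):
        p,a=cen(d['pixels']); xy=np.array([x,y])
        if np.linalg.norm(p-sil(q,k,x,y,z)[0])>9: continue
        for _ in range(2):
            e,ea=sil(q,k,*xy,z)
            J=np.array([(sil(q,k,*(xy+v),z)[0]-e)/.01 for v in np.eye(2)*.01]).T
            xy=xy+np.linalg.solve(J,p-e)
        print(k,xy.round(4),p.round(1),a,round(ea)); break
cv2.imwrite('pics/g6.png',cv2.resize(np.vstack([c['image'][130:300,170:330],t['image'][140:250,255:415]]),None,fx=2.1,fy=2.1))
E
python3 d.py .428 -.248 .11
```

```text
500 [0.5245 0.2227] [243.  170.1] 309.0 342
200 [0.5532 0.1694] [257.  179.2] 144.0 199
100 [ 0.4286 -0.2489] [227.  280.3] 302.0 334
500 [0.5196 0.2092] [151.  189.4] 155.0 366
200 [0.5571 0.1605] [174.1 172.1] 81.0 189
t 15.63 pos [0.5547 0.1654 0.1237] shift mm [-306.5 -305.    13.9] turn [-0.05  0.   -0.04] ft [ 0.1  0.8 -0.3] grip 0.55 0.0
```

View pics/g6.png

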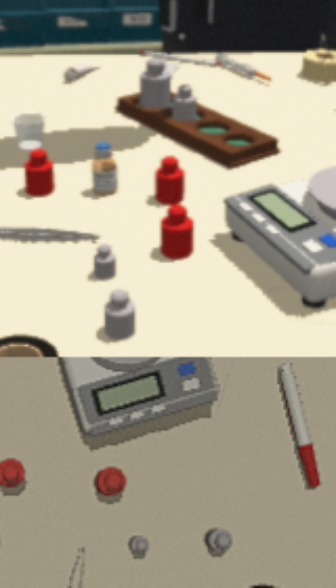

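Both weights are seated upright, the 200 g in the second well. In the top crop the 50 g is at (321,230) and the 100 g at (359,227), with nothing close to the 100 g.

jog_arm([
  [0.5,[-0.01,-0.01,0],[0,0,0]],
  [0.5,[-0.03,-0.03,0],[0,0,0]],
  [0.5,[-0.057,-0.056,0],[0,0,0]],
  [0.5,[-0.085,-0.084,0],[0,0,0]],
  [0.5,[-0.113,-0.112,0],[0,0,0]],
  [0.5,[-0.141,-0.14,0],[0,0,0]],
  [0.5,[-0.169,-0.168,0],[0,0,0]],
  [0.5,[-0.197,-0.195,0],[0,0,0]],
  [0.5,[-0.225,-0.223,0.004],[0,0,0]],
  [0.5,[-0.253,-0.25,0.008],[0,0,0]],
  [0.5,[-0.277,-0.274,0.012],[0,0,0]],
  [0.5,[-0.295,-0.292,0.014],[0,0,0]],
])

```text
time: 16.63
position: [0.4317, -0.2353, 0.1101]
orientation: [0.0, 0.518, 0.855, -0.0]
ft_force: [0.9, -0.0, 0.4]
grip_width: 0.502
grasp_force: 0.0
```

jog_arm([
  [0.5,[-0.01,-0.009,0],[0,0,0]],
  [0.5,[-0.012,-0.011,0],[0,0,0]],
  [0.5,[-0.012,-0.011,0],[0,0,0]],
  [0.5,[-0.012,-0.011,0],[0,0,0]],
])

```text
time: 16.97
position: [0.4302, -0.2466, 0.1101]
orientation: [-0.0, 0.516, 0.857, 0.0]
ft_force: [-0.2, 0.3, -0.4]
grip_width: 0.504
grasp_force: 0.0
```

```bash
python3 d.py .43 -.248 .0125
```

```text
t 16.97 pos [ 0.4302 -0.2466  0.1101] shift mm [-1.2 -0.8 97.6] turn [ 0.01 -0.04 -0.01] ft [-0.2  0.3 -0.4] grip 0.504 0.0
```

jog_arm([
  [0.5,[-0.001,-0.001,0.02],[0,0,0]],
  [0.5,[-0.001,-0.001,0.048],[0,0,0]],
  [0.5,[-0.001,-0.001,0.072],[0,0,0]],
  [0.5,[-0.001,-0.001,0.088],[0,0,0]],
  [0.5,[-0.001,-0.001,0.096],[0,0,0]],
  [0.5,[-0.001,-0.001,0.098],[0,0,0]],
  [0.5,[-0.001,-0.001,0.098],[0,0,0]],
  [0.4,[-0.001,-0.001,0.098],[0,0,0]],
  [0.3,[-0.001,-0.001,0.098],[0,0,0]],
  [0.2,[-0.001,-0.001,0.098],[0,0,0]],
  [0.15,[-0.001,-0.001,0.098],[0,0,0]],
  [0.15,[-0.001,-0.001,0.098],[0,0,0]],
], grip_force=25)

```text
time: 17.97
position: [0.4307, -0.2489, 0.0132]
orientation: [0.001, 0.516, 0.856, 0.0]
ft_force: [-1.0, 1.4, 7.5]
grip_width: 0.263
grasp_force: 24.3
```

```bash
python3 d.py .5792 .1186 .1
python3 - <<'E'
from h import *
c=bot.camera('side');cv2.imwrite('pics/g7.png',cv2.resize(c['image'][210:310,160:300],None,fx=4,fy=4))
E
```

```text
t 17.97 pos [ 0.4307 -0.2489  0.0132] shift mm [255.5 303.1 -86.5] turn [ 0.1   0.06 -0.02] ft [-1.   1.4  7.5] grip 0.263 24.3
```

View pics/g7.png

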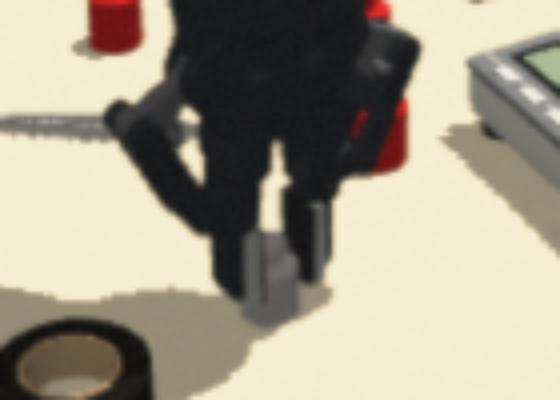

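The side view shows the 100 g upright between the fingers at about (227,280). Carrying it to the third well.

jog_arm([
  [0.15,[0,0,-0.004],[0,0,0]],
  [0.15,[0,0,-0.016],[0,0,0]],
  [0.15,[0,0,-0.036],[0,0,0]],
  [0.15,[0.002,0.002,-0.058],[0,0,0]],
  [0.15,[0.008,0.009,-0.075],[0,0,0]],
  [0.15,[0.02,0.024,-0.085],[0,0,0]],
  [0.15,[0.037,0.044,-0.087],[0,0,0]],
  [0.15,[0.058,0.068,-0.087],[0,0,0]],
  [0.15,[0.08,0.094,-0.087],[0,0,0]],
  [0.15,[0.102,0.121,-0.087],[0,0,0]],
  [0.15,[0.124,0.147,-0.087],[0,0,0]],
  [0.15,[0.146,0.173,-0.087],[0,0,0]],
])

```text
time: 19.02
position: [0.5151, -0.0372, 0.1002]
orientation: [0.0, 0.516, 0.856, 0.0]
ft_force: [0.2, -1.9, -1.5]
grip_width: 0.264
grasp_force: 24.6
```

jog_arm([
  [0.15,[0.022,0.026,0],[0,0,0]],
  [0.15,[0.044,0.052,0],[0,0,0]],
  [0.15,[0.065,0.078,0],[0,0,0]],
  [0.15,[0.083,0.099,0.003],[0,0,0]],
  [0.15,[0.096,0.114,0.01],[0,0,0]],
  [0.15,[0.105,0.125,0.02],[0,0,0]],
  [0.15,[0.109,0.129,0.03],[0,0,0]],
  [0.15,[0.11,0.13,0.038],[0,0,0]],
  [0.15,[0.11,0.13,0.043],[0,0,0]],
  [0.15,[0.11,0.13,0.045],[0,0,0]],
  [0.15,[0.11,0.13,0.045],[0,0,0]],
  [0.15,[0.11,0.13,0.045],[0,0,0]],
])

```text
time: 20.02
position: [0.5782, 0.1177, 0.0544]
orientation: [0.0, 0.517, 0.856, -0.0]
ft_force: [0.2, 0.5, -0.9]
grip_width: 0.258
grasp_force: 24.6
```

```bash
python3 - <<'E'
from h import *
c=bot.camera('side');cv2.imwrite('pics/g8.png',cv2.resize(c['image'][140:240,210:330],None,fx=5,fy=5))
print(proj(c,[.5792,.1186,.03]))
E
python3 d.py .5792 .1186 .0222
```

```text
[[270.91041622 185.19437676]]
t 20.07 pos [0.5784 0.118  0.0546] shift mm [ 0.2  0.9 32.4] turn [ 0.02  0.02 -0.12] ft [ 0.2  0.2 -0.7] grip 0.264 24.6
```

View pics/g8.png

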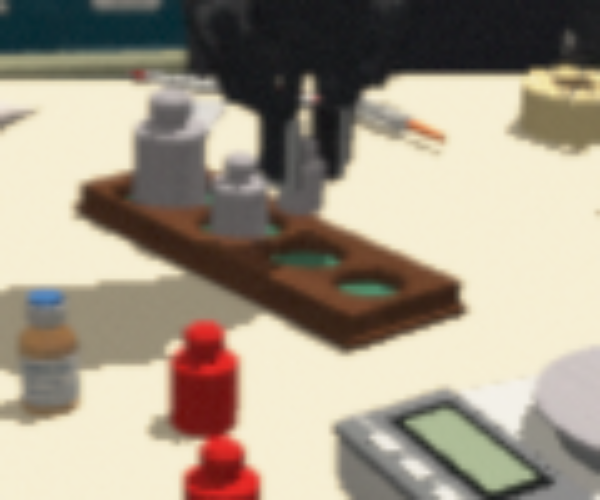

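The side view shows the 100 g upright over the third well at about (270,178). Lowering it.

jog_arm([
  [0.15,[0,0.001,0.006],[0,0,0]],
  [0.15,[0,0.001,0.015],[0,0,0]],
  [0.15,[0,0.001,0.023],[0,0,0]],
  [0.15,[0,0.001,0.028],[0,0,0]],
  [0.15,[0,0.001,0.0305],[0,0,0]],
  [0.15,[0,0.001,0.0315],[0,0,0]],
  [0.15,[0,0.001,0.0315],[0,0,0]],
])

```text
time: 20.65
position: [0.5787, 0.1195, 0.0224]
orientation: [-0.0, 0.516, 0.856, -0.0]
ft_force: [0.4, -0.0, -0.8]
grip_width: 0.261
grasp_force: 24.7
```

jog_arm([
  [0.15,[0,0,0.001],[0,0,0]],
  [0.15,[0,0,0.001],[0,0,0]],
])

```text
time: 20.82
position: [0.579, 0.1195, 0.0223]
orientation: [-0.0, 0.516, 0.856, 0.0]
ft_force: [-3.6, -1.0, 8.0]
grip_width: 0.262
grasp_force: 25.5
```

jog_arm([
  [0.3,[0,0,-0.001],[0,0,0]],
  [0.4,[0,0,-0.001],[0,0,0]],
  [0.45,[0,0,-0.001],[0,0,0]],
  [0.45,[0,0,-0.001],[0,0,0]],
  [0.45,[0,0,-0.01],[0,0,0]],
  [0.45,[0,0,-0.03],[0,0,0]],
  [0.45,[0,0,-0.055],[0,0,0]],
  [0.45,[0,0,-0.075],[0,0,0]],
  [0.45,[-0.007,-0.01,-0.087],[0,0,0]],
  [0.45,[-0.02,-0.03,-0.09],[0,0,0]],
  [0.45,[-0.037,-0.057,-0.09],[0,0,0]],
  [0.45,[-0.055,-0.084,-0.09],[0,0,0]],
])

```text
time: 21.82
position: [0.5305, 0.0316, 0.1126]
orientation: [0.001, 0.515, 0.857, 0.001]
ft_force: [-0.5, 0.0, 0.2]
grip_width: 0.456
grasp_force: 0.0
```

jog_arm([
  [0.45,[-0.018,-0.028,0],[0,0,0]],
  [0.45,[-0.036,-0.056,0],[0,0,0]],
  [0.45,[-0.054,-0.084,0],[0,0,0]],
  [0.45,[-0.072,-0.11,0],[0,0,0]],
  [0.45,[-0.089,-0.135,0],[0,0,0]],
  [0.45,[-0.104,-0.157,0],[0,0,0]],
  [0.45,[-0.115,-0.173,0],[0,0,0]],
  [0.45,[-0.121,-0.182,0],[0,0,0]],
  [0.45,[-0.122,-0.184,0],[0,0,0]],
  [0.45,[-0.122,-0.184,0],[0,0,0]],
  [0.45,[-0.122,-0.184,0],[0,0,0]],
])

```text
time: 22.73
position: [0.4256, -0.161, 0.1118]
orientation: [0.0, 0.516, 0.857, 0.0]
ft_force: [0.4, 1.0, -0.3]
grip_width: 0.452
grasp_force: 0.0
```

```bash
python3 - <<'E'
from h import *
c=bot.camera('side')
k,x,y,z='50',.4248,-.1625,0
for d in bot.outline_of(c,'weight_50'):
    p,a=cen(d['pixels']); print(p.round(1),a,round(d['p'],2))
print(sil(c,k,x,y,z), sil(c,'100',.5792,.1186,.009))
cv2.imwrite('pics/g9.png',cv2.resize(c['image'][140:290,170:330],None,fx=4,fy=4))
E
python3 d.py .4248 -.1625 .0115
```

```text
[249.6 215.6] 258.0 0.67
[245.5 175.1] 112.0 0.62
[253.5 240.8] 362.0 0.59
[188.6 212.9] 261.0 0.54
[335.2 238.8] 5157.0 0.5
[257.  178.6] 159.0 0.46
[219.5 255.3] 132.0 0.44
[269.1 186.1] 107.0 0.42
(array([219.60160994, 254.33287718]), 169.84375) (array([270.85479556, 187.23645528]), 138.71875)
t 22.83 pos [ 0.4256 -0.1608  0.1116] shift mm [ -1.1  -1.6 100.1] turn [ 0.02 -0.01  0.11] ft [ 0.3  0.3 -0.1] grip 0.452 0.0
```

View pics/g9.png

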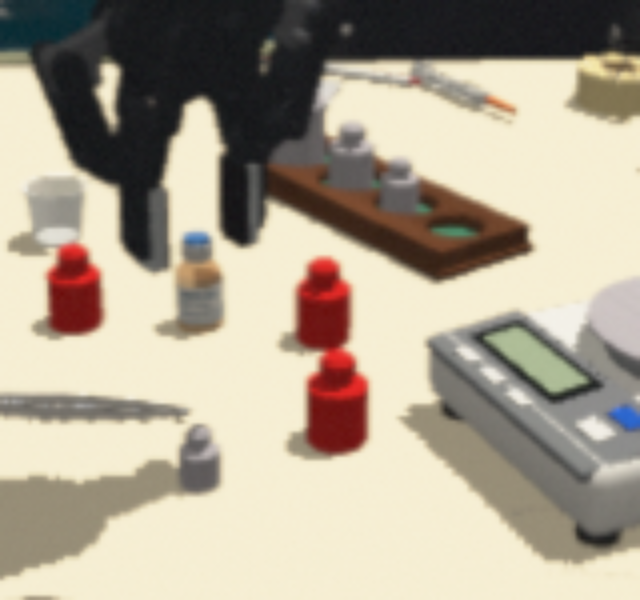

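The side view shows the 100 g seated upright in the third well and the 50 g standing clear at (219,255).

jog_arm([
  [0.45,[-0.001,-0.001,0.02],[0,0,0]],
  [0.45,[-0.001,-0.001,0.048],[0,0,0]],
  [0.45,[-0.001,-0.001,0.072],[0,0,0]],
  [0.45,[-0.001,-0.001,0.09],[0,0,0]],
  [0.45,[-0.001,-0.001,0.098],[0,0,0]],
  [0.45,[-0.001,-0.001,0.1],[0,0,0]],
  [0.45,[-0.001,-0.001,0.1],[0,0,0]],
  [0.35,[-0.001,-0.001,0.1],[0,0,0]],
  [0.25,[-0.001,-0.001,0.1],[0,0,0]],
  [0.15,[-0.001,-0.001,0.1],[0,0,0]],
  [0.1,[-0.001,-0.001,0.1],[0,0,0]],
  [0.1,[-0.001,-0.001,0.1],[0,0,0]],
], grip_force=25)

```text
time: 23.83
position: [0.4253, -0.1635, 0.0126]
orientation: [0.001, 0.516, 0.856, 0.001]
ft_force: [-0.8, 0.9, 7.4]
grip_width: 0.2
grasp_force: 24.3
```

```bash
python3 d.py .6009 .0774 .1
```

```text
t 23.83 pos [ 0.4253 -0.1635  0.0126] shift mm [131. 268. -87.] turn [ 0.11  0.06 -0.03] ft [-0.8  0.9  7.4] grip 0.2 24.3
```

jog_arm([
  [0.1,[0,0,-0.004],[0,0,0]],
  [0.1,[0,0,-0.016],[0,0,0]],
  [0.1,[0,0,-0.036],[0,0,0]],
  [0.1,[0.001,0.002,-0.058],[0,0,0]],
  [0.1,[0.004,0.008,-0.075],[0,0,0]],
  [0.1,[0.01,0.02,-0.085],[0,0,0]],
  [0.1,[0.019,0.039,-0.087],[0,0,0]],
  [0.1,[0.031,0.063,-0.087],[0,0,0]],
  [0.1,[0.044,0.09,-0.087],[0,0,0]],
  [0.1,[0.057,0.117,-0.087],[0,0,0]],
  [0.1,[0.07,0.143,-0.087],[0,0,0]],
  [0.1,[0.083,0.17,-0.087],[0,0,0]],
])

```text
time: 24.83
position: [0.5364, -0.0093, 0.0992]
orientation: [0.0, 0.516, 0.856, 0.0]
ft_force: [-0.9, 0.4, -0.7]
grip_width: 0.197
grasp_force: 24.4
```

jog_arm([
  [0.1,[0.013,0.026,0],[0,0,0]],
  [0.1,[0.025,0.051,0],[0,0,0]],
  [0.1,[0.035,0.072,0.003],[0,0,0]],
  [0.1,[0.042,0.087,0.01],[0,0,0]],
  [0.1,[0.047,0.096,0.02],[0,0,0]],
  [0.1,[0.048,0.098,0.03],[0,0,0]],
  [0.1,[0.048,0.098,0.038],[0,0,0]],
  [0.1,[0.048,0.098,0.043],[0,0,0]],
  [0.1,[0.048,0.098,0.045],[0,0,0]],
  [0.1,[0.048,0.098,0.045],[0,0,0]],
  [0.1,[0.048,0.098,0.045],[0,0,0]],
])

```text
time: 25.75
position: [0.6, 0.0765, 0.0539]
orientation: [0.0, 0.517, 0.856, -0.0]
ft_force: [-0.1, -0.8, 0.3]
grip_width: 0.203
grasp_force: 24.5
```

```bash
python3 - <<'E'
from h import *
c=bot.camera('side');cv2.imwrite('pics/g10.png',cv2.resize(c['image'][140:240,210:330],None,fx=5,fy=5))
print(proj(c,[.6009,.0774,.0415]))
E
python3 d.py .6009 .0774 .0216
```

```text
[[283.53933674 186.41880428]]
t 25.8 pos [0.6003 0.0768 0.0541] shift mm [ 0.2  0.8 32.5] turn [ 0.02  0.01 -0.09] ft [ 0.3  0.2 -0. ] grip 0.2 24.5
```

View pics/g10.png

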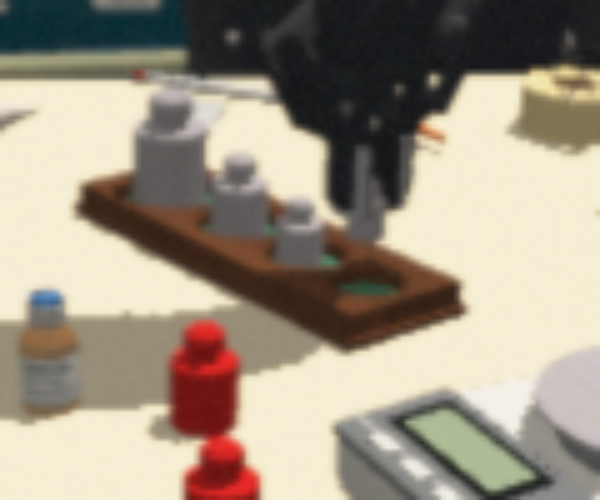

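The side view shows the 50 g upright over the smallest well at about (283,186), as projected. Lowering it.

jog_arm([
  [0.1,[0,0.001,0.006],[0,0,0]],
  [0.1,[0,0.001,0.015],[0,0,0]],
  [0.1,[0,0.001,0.023],[0,0,0]],
  [0.1,[0,0.001,0.028],[0,0,0]],
  [0.1,[0,0.001,0.0305],[0,0,0]],
  [0.1,[0,0.001,0.0315],[0,0,0]],
  [0.1,[0,0.001,0.0315],[0,0,0]],
])

```text
time: 26.38
position: [0.6007, 0.0779, 0.0219]
orientation: [-0.0, 0.516, 0.856, -0.0]
ft_force: [0.3, 0.9, -0.4]
grip_width: 0.198
grasp_force: 24.6
```

jog_arm([
  [0.1,[0,0,0.001],[0,0,0]],
  [0.1,[0,0,0.001],[0,0,0]],
])

```text
time: 26.55
position: [0.601, 0.0779, 0.0217]
orientation: [-0.0, 0.516, 0.856, 0.0]
ft_force: [-3.3, 0.1, 7.8]
grip_width: 0.201
grasp_force: 25.2
```

jog_arm([
  [0.25,[0,0,-0.001],[0,0,0]],
  [0.35,[0,0,-0.001],[0,0,0]],
  [0.4,[0,0,-0.001],[0,0,0]],
  [0.4,[0,0,-0.001],[0,0,0]],
  [0.4,[0,0,-0.01],[0,0,0]],
  [0.4,[0,0,-0.03],[0,0,0]],
  [0.4,[0,0,-0.06],[0,0,0]],
  [0.4,[0,0,-0.09],[0,0,0]],
  [0.4,[0,0,-0.12],[0,0,0]],
  [0.4,[0,0,-0.145],[0,0,0]],
  [0.4,[0,0,-0.155],[0,0,0]],
  [0.4,[0,0,-0.155],[0,0,0]],
])

```text
time: 27.55
position: [0.6028, 0.0781, 0.1792]
orientation: [0.002, 0.516, 0.856, 0.002]
ft_force: [0.2, -0.0, 0.4]
grip_width: 0.399
grasp_force: 0.0
```

Run:
```python
from h import *
c=bot.camera('side');cv2.imwrite('pics/g11.png',cv2.resize(c['image'][130:280,170:370],None,fx=4,fy=4))
s=bot.sense();print(s['time'],s['position'],s['ft_force'])
```

```text
27.6 [0.60153738 0.0781873  0.1770215 ] [-0.15468511  0.39074138 -0.57616042]
```

View pics/g11.png

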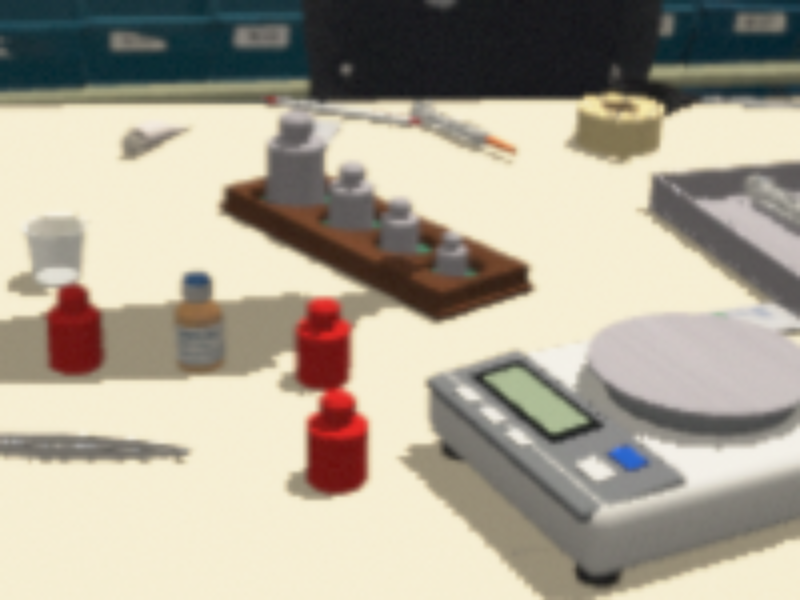

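The side view shows all four weights upright in their wells, from (244,170) to (283,194), in order of size. The vial still stands at (219,210) and the arm is clear.

```bash
python3 -c "
from bench import bot
print(bot.finish_job())"
```

```text
the job is handed in; nothing more can be done
None
```

All four check weights are seated upright in their own wells, largest to smallest, with the vial still standing in place; the job was handed in at about 28 s of the 96 s allowed.

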